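Recap the baby food jar on the high-chair tray

TASK

Close the empty baby food jar with its yellow twist cap: set the cap level on the jar's mouth and, unless it sinks in at once, turn it backward (anticlockwise from above) until you feel it drop into the thread, then screw it forward (clockwise) until it is fully home and let go. Do not force it or let it go on crooked, and leave the fork and the snack cup where they are.

Things in the scene. Friction and masses are not known exactly. Their poses are not given: they have to be found in the camera images.
- jar_mouth (a point): Centre of the clear glass jar's rim top, 94 mm above the tray, z up. Body 68 mm wide to height 58 mm, neck 42 mm wide; rim bevelled (37 to 42 mm over 3 mm), so it centres a cap up to 2 mm off. Height of the cap's centre over this point: +4.5 mm with its lugs resting on the thread crown (up to +8 mm on a stop); -2.7 mm once dropped into the thread gaps; -6.2 mm fully home.
- jar_thread (a point): On the jar's axis, level with the flat thread crown, 90 mm above the tray. Crown 52 mm across, cut by 4 unmarked gaps 90 degrees apart, each with 13 degrees of play for a lug. A 3 mm stop on each crown piece blocks forward turning of an undropped cap; at most 75 degrees backward the lugs reach the gaps and drop 7.2 mm under a light push; a stop blocks turning further back.
- jar: The jar; origin on its axis at the tray. It stands in a teal suction foot 88 mm wide, 16 mm tall, stuck down: it does not lift, slide or turn. Once the cap has dropped, turning forward (clockwise from above) 60 to 80 degrees takes the lugs under the crown down a ramp (3.5 mm over 60 degrees) to a firm stop: home. It will not slide down by itself: push down lightly (3 to 8 N) while turning.
- cap_center (a point): Centre of the loose yellow twist cap, 10 mm above its lower edge, z up out of its closed top. 60 mm wide, 20 mm tall, about 30 g, ribbed side, orange disc on top; lies open side down on the tray. Inside are 4 hidden lugs 90 degrees apart, to 44 mm across, undersides 1.5 mm above the lower edge; their angle is not marked outside. 1.5 mm play each side over the thread. Turn it by gripping its side.
- snack_cup_center (a point): Bystander: green snack cup with a white top and hinged orange flap, 77 mm wide, 55 mm tall (60 mm with the flap); the point is on its axis 27 mm above the tray. Loose.
- fork: Bystander: red plastic toddler fork lying on the tray, 131 mm long along its x (tines to +x), 22 mm wide, 5 mm thick; origin under its middle. Loose.
- plate: Bystander: teal suction bowl-plate, 170 mm wide, 24 mm tall, stuck to the tray; origin at the centre of its underside.
Mind the look-alikes: they are no part of the job. There is more than one size of the part that bears cap_center; the job needs the largest.

How it is judged:
By the outcome, as a careful person would: the job done as asked, in the order asked, and still so for the second after the job is handed in, with the robot touching nothing.
It also fails if it takes over 61 s, if anything falls off the work surface, if the arm or the gripper's body presses on something with over 40 N, if the wrist force passes 120 N, or if a joint passes its speed limit or range.

ROBOT

A 7-joint arm with a two-finger parallel gripper is mounted at the origin on the work surface. World frame = base frame: x ahead of the robot, y to its left, z up, the work surface at z = 0. Lengths are in m, angles in rad, forces in N, time in s.
With the tool pointing down it reaches from about 0.425 to 0.825 m from the base axis. Payload 3.6 kg.
Tool frame: the origin (TCP) lies at the very end of the fingers, on their centre line; the grasp point (between the pads) lies 19 mm behind it; z points along the fingers, y is the line along which they close (so a half turn about z gives the same grasp; the last joint's range is limited). The gripper opens to 93 mm and grips with 3 to 60 N. Pads are 15 mm wide; open, the fingers measure 128 mm over their backs; the gripper's body (75 mm by 188 mm) begins 65 mm behind the grasp point.
Start: joints at [-1.331, 0.615, -0.013, 1.423, 0.008, 1.103, -0.04], TCP at [0.171, 0.627, 0.219] pointing down, gripper open.
Joint ranges: [-3.12, 3.12], [-0.3, 2.06], [-1.34, 1.32], [0.26, 2.42], [-1.36, 4.5], [0.01, 1.98], [-2.84, 2.84]. Speed limits (rad/s): [2.79, 2.79, 3.14, 3.14, 3.14, 3.14, 3.14].

INTERFACE

Orientations are given as a unit quaternion [x, y, z, w].
In Python, from station import read_state, camera, job_done gives the robot as it stands.
- The arm moves only by the shell command python3 -m creep 'ROWS' [OPENING] [FORCE]. ROWS is JSON, a list that holds one entry, the list of rows, each a list of 4 numbers: the shift along the world's x, y, z in m, then the turn about the world's z in rad. In form: [[[tx, ty, tz, twist], ...]]. A call has 1 to 20 rows; each row is the pose to reach, as a shift and turn from the pose commanded when the call began; what a row does not reach only later rows make up. A row lasts 1/10 s, in which the tool goes at most 50 mm and 8.59 degrees, less where a joint would pass 70% of its speed; a pose out of reach is approached as far as the arm can. A call with a gripper value outside its range is refused whole. OPENING is the opening, from 0 (shut) to 1 (fully open), set as the call begins (- or left out, the last holds). The fingers move at their own pace and stop on an object; FORCE is the grip in N (left out, the last holds). Time passes only in rows, so rows that repeat a pose let the fingers close. It gives the time, the measured TCP pose, the force, the opening and the grip force at its end, in the units of the state.
- read_state(): the state, without advancing time (a new reading comes with each control period).
- camera(name): name is "scene" or "top"; returns a dict with "pixels" (420x560x3 uint8, red, green, blue), "K" (3x3 intrinsics, pixels), "rvec" (rotation vector, rad) and "tvec" (3), from world to camera coordinates, as OpenCV has them. Camera axes: x right, y down, z forward; pixel columns grow to the right and rows downward; lengths in m; the calibration is good to about 2 mm. A picture is of the moment at which its call begins. There is no depth.
- job_done(): hands the job in; it is judged then, once.
The state is a dict: "clock": time; "q": joint angles; "joint_vel": joint speeds; "tau": joint torques, N m; "position": TCP position; "tool_rot": TCP orientation; "wrist_force": force on the tool from outside, world axes, zero at the start; "ft_torque": the same for the moment, N m; "grip_width": opening from 0.0 (shut) to 1.0 (fully open); "finger_force": force on a finger pad.
Only numpy, scipy, OpenCV 4.12 (cv2) and the standard library are available. Lean on these libraries where they do the work, as an engineer would, in place of code of your own. Each camera call takes 0.05 s, during which the arm holds its last target. There are 200 camera calls.

## Working session

There is one attempt and no reset: what is moved stays moved. The work goes in short steps, Python scripts to look and compute and a shell command to move; the robot and the scene stay as the last step left them, time stands still between calls to the robot, and variables do not carry over. Pictures are saved under pics/ and viewed, at most 10 in all, crops included, and the job is handed in when it is done.

```bash
mkdir -p pics; cat > h.py <<'E'
import numpy as np, cv2
from station import read_state, camera, job_done
def ray(c,u,v):
    R=cv2.Rodrigues(np.array(c["rvec"],float))[0]; t=np.array(c["tvec"],float).ravel()
    p=cv2.undistortPoints(np.array([[[u,v]]],float),np.array(c["K"],float),None).ravel()
    return -R.T@t, R.T@np.array([p[0],p[1],1])
def at(c,u,v,z):
    o,d=ray(c,u,v); return o+d*(z-o[2])/d[2]
def proj(c,P):
    return cv2.projectPoints(np.array(P,float).reshape(-1,3),np.array(c["rvec"],float),np.array(c["tvec"],float),np.array(c["K"],float),None)[0].reshape(-1,2)
E
python3 - <<'E'
from h import *
import pickle
cs={n:camera(n) for n in("scene","top")}
pickle.dump(cs,open("c0.pkl","wb"))
for n in cs:cv2.imwrite(f"pics/{n}0.png",cs[n]["pixels"][...,::-1])
s=read_state();print({k:np.round(v,3) for k,v in s.items()})
for c in cs.values():print(np.round(ray(c,280,210),3))
E
```

```text
{'clock': np.float64(0.1), 'q': array([-1.332,  0.616, -0.013,  1.425,  0.008,  1.103, -0.04 ]), 'joint_vel': array([-0.   , -0.003, -0.001, -0.003, -0.001,  0.001,  0.002]), 'tau': array([ 1.0000e-03, -4.6005e+01,  2.1000e-01, -1.6624e+01, -6.1000e-02,
        1.7000e-02,  0.0000e+00]), 'position': array([0.171, 0.627, 0.218]), 'tool_rot': array([ 0.132,  0.991, -0.001, -0.   ]), 'wrist_force': array([ 0.113,  0.198, -0.667]), 'ft_torque': array([-0.014,  0.013,  0.002]), 'finger_force': np.float64(0.0), 'grip_width': np.float64(1.003)}
[[ 0.975 -0.352  0.583]
 [-0.551  0.48  -0.683]]
[[ 0.482  0.013  0.744]
 [ 0.16  -0.014 -0.987]]
```

View pics/scene0.png

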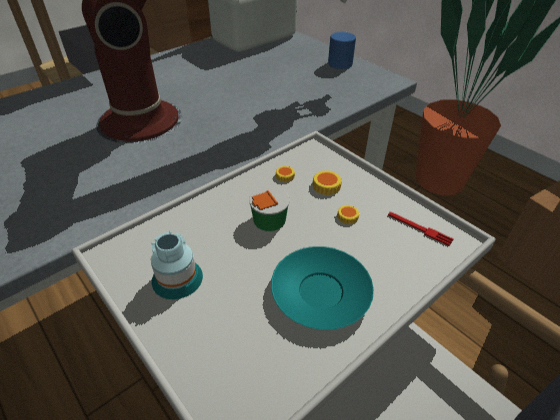

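View pics/top0.png

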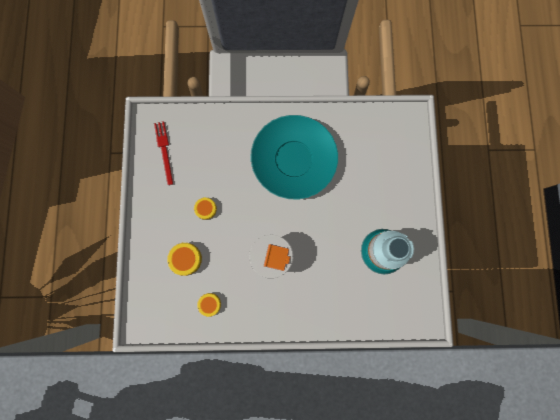

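Candidates for the cap in the top view are (205,209), (184,259) and (209,305). The one at (184,259) looks clearly the largest, so I'll measure it and confirm in a crop.

```bash
cat > m.py <<'E'
from h import *
import pickle
cs=pickle.load(open("c0.pkl","rb")); t,s=cs["top"],cs["scene"]
def tri(a,b):
    (o1,d1),(o2,d2)=ray(t,*a),ray(s,*b)
    k=np.linalg.lstsq(np.c_[d1,-d2],o2-o1,rcond=None)[0]
    return (o1+k[0]*d1+o2+k[1]*d2)/2, np.linalg.norm(o1+k[0]*d1-o2-k[1]*d2)
def blobs(c,lo,hi,mn=60):
    h=cv2.cvtColor(c["pixels"],cv2.COLOR_RGB2HSV); m=cv2.inRange(h,lo,hi)
    n,l,st,ce=cv2.connectedComponentsWithStats(m)
    return [(ce[i].round(1),st[i]) for i in range(1,n) if st[i][4]>mn]
for n,c in cs.items():
  print(n,"orange",[(tuple(a),*b[2:]) for a,b in blobs(c,(4,150,120),(15,255,255))])
  print(n,"yel+or",[(tuple(a),*b) for a,b in blobs(c,(4,150,100),(35,255,255))])
  print(n,"teal",[(tuple(a),*b) for a,b in blobs(c,(80,120,40),(100,255,255))])
for p in [(184,259),(205,209),(209,305)]: print(at(t,*p,0.0))
im=t["pixels"][...,::-1]
a=cv2.resize(im[195:320,150:250],None,fx=4,fy=4,interpolation=2)
b=cv2.resize(im[220:283,350:440],None,fx=4,fy=4,interpolation=2)
c=cv2.resize(s["pixels"][225:300,140:220,::-1],None,fx=4,fy=3.3,interpolation=2)
W=np.zeros((500,760,3),np.uint8);W[:500,:400]=a;W[:252,400:760]=b;W[252:252+248,400:720]=c[:248]
cv2.imwrite("pics/crop.png",W)
E
python3 m.py
```

```text
scene orange [((np.float64(436.1), np.float64(118.5)), np.int32(30), np.int32(23), np.int32(344)), ((np.float64(459.3), np.float64(130.6)), np.int32(15), np.int32(14), np.int32(92)), ((np.float64(284.8), np.float64(170.9)), np.int32(13), np.int32(7), np.int32(75)), ((np.float64(326.8), np.float64(178.5)), np.int32(20), np.int32(12), np.int32(187)), ((np.float64(263.7), np.float64(200.0)), np.int32(26), np.int32(18), np.int32(270)), ((np.float64(348.2), np.float64(211.3)), np.int32(15), np.int32(10), np.int32(110))]
scene yel+or [((np.float64(444.1), np.float64(122.9)), np.int32(424), np.int32(107), np.int32(54), np.int32(31), np.int32(537)), ((np.float64(284.8), np.float64(172.0)), np.int32(276), np.int32(166), np.int32(19), np.int32(13), np.int32(177)), ((np.float64(327.3), np.float64(179.9)), np.int32(313), np.int32(171), np.int32(28), np.int32(19), np.int32(388)), ((np.float64(264.0), np.float64(199.9)), np.int32(252), np.int32(191), np.int32(26), np.int32(18), np.int32(285)), ((np.float64(348.2), np.float64(212.7)), np.int32(338), np.int32(206), np.int32(21), np.int32(15), np.int
[... 723 characters left out ...]
32(367)), ((np.float64(183.8), np.float64(258.6)), np.int32(168), np.int32(243), np.int32(32), np.int32(32), np.int32(834)), ((np.float64(276.6), np.float64(257.2)), np.int32(265), np.int32(245), np.int32(25), np.int32(25), np.int32(463)), ((np.float64(208.9), np.float64(304.4)), np.int32(198), np.int32(294), np.int32(23), np.int32(22), np.int32(405))]
top teal [((np.float64(294.3), np.float64(156.6)), np.int32(251), np.int32(115), np.int32(87), np.int32(84), np.int32(5690)), ((np.float64(371.7), np.float64(253.5)), np.int32(362), np.int32(230), np.int32(33), np.int32(44), np.int32(337))]
[0.51031358 0.18592012 0.        ]
[0.60593915 0.14803682 0.        ]
[0.42470151 0.13723843 0.        ]
```

View pics/crop.png

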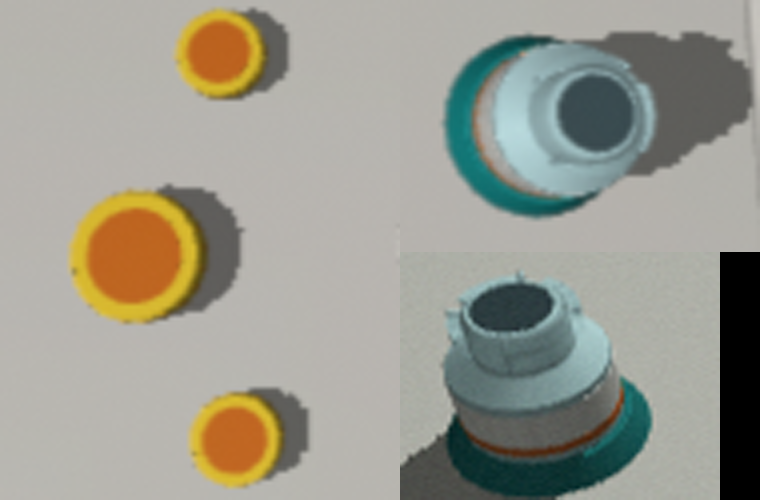

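```bash
cat >> m.py <<'E'
print("----")
p,e=tri((183.3,258.5),(326.8,178.5)); print("cap top",p,e, at(t,183.3,258.5,.02),at(s,326.8,178.5,.02))
def dark(c,x0,y0,x1,y1):
    g=cv2.cvtColor(c["pixels"],cv2.COLOR_RGB2GRAY)[y0:y1,x0:x1]; m=(g<95).astype(np.uint8)
    n,l,st,ce=cv2.connectedComponentsWithStats(m); i=1+np.argmax(st[1:,4])
    cn=max(cv2.findContours((l==i).astype(np.uint8),0,1)[0],key=len)
    return ce[i]+[x0,y0],st[i],cv2.fitEllipse(cn)
a=dark(t,385,230,412,266);b=dark(s,155,230,180,255);print(a,b)
p,e=tri(a[0],b[0]);print("mouth",p,e,at(t,*a[0],.094),at(s,*b[0],.094))
# jar foot: bottom edge circle fit from teal in top
h=cv2.cvtColor(t["pixels"],cv2.COLOR_RGB2HSV);m=cv2.inRange(h,(80,120,40),(100,255,255))
m[:, :361]=0;m[:225]=0
ys,xs=np.nonzero(m)
L=[(xs[ys==y].min()-.0,y) for y in np.unique(ys)][3:-3]
P=np.array([at(t,x-.5,y,.008)[:2] for x,y in L])
from scipy.optimize import least_squares
f=least_squares(lambda q:np.hypot(*(P-q[:2]).T)-.044,P.mean(0)+[0,-.04]);print("foot",f.x,np.sqrt(2*f.cost/len(P)))
# cap by circle fits of yellow silhouettes
print("cap sil top",at(t,183.8,258.6,.018),"plate",at(t,294.3,156.6,.024))
for u,v in [(160,123),(170,184)]:print("fork",at(t,u,v,.005))
E
python3 m.py|sed '1,/----/d'
```

```text
cap top [0.51096307 0.18311817 0.02040376] 0.0015498890089524063 [0.5104868  0.18259294 0.02      ] [0.51098859 0.18423401 0.02      ]
(array([398.62781955, 247.78947368]), array([  5,   9,  18,  19, 266], dtype=int32), ((13.612241744995117, 17.7959041595459), (17.129039764404297, 17.999052047729492), 157.55886840820312)) (array([167.36864407, 241.52542373]), array([  2,   4,  21,  15, 236], dtype=int32), ((12.366909980773926, 11.52424144744873), (13.42624282836914, 20.201263427734375), 78.49482727050781))
mouth [ 0.52151833 -0.19299125  0.09510411] 0.0007566546292447141 [ 0.52138883 -0.1936786   0.094     ] [ 0.52077475 -0.19235004  0.094     ]
foot [ 0.52106248 -0.194106  ] 0.0005834255805786057
cap sil top [0.51037104 0.18213421 0.018     ] plate [ 0.70224459 -0.02528417  0.024     ]
fork [0.77917588 0.23953608 0.005     ]
fork [0.65486303 0.21570133 0.005     ]
```

```bash
python3 -m creep '[[[0.01,-0.013,0,0],[0.034,-0.044,0,0],[0.06,-0.08,0,0],[0.085,-0.112,0,0],[0.11,-0.145,0,0],[0.136,-0.178,0,0],[0.162,-0.211,0,0],[0.187,-0.244,-0.01,0],[0.212,-0.277,-0.02,0],[0.238,-0.311,-0.03,0],[0.263,-0.344,-0.045,0],[0.289,-0.377,-0.06,0],[0.312,-0.408,-0.08,0],[0.33,-0.431,-0.095,0],[0.34,-0.444,-0.10,0],[0.34,-0.444,-0.10,0],[0.34,-0.444,-0.10,0]]]' 1 20
python3 -c "
from h import *
s=read_state();print({k:np.round(s[k],4) for k in('clock','q','position','tool_rot','wrist_force')})"
```

```text
clock: 1.8
position: [0.5102, 0.1838, 0.1185]
tool_rot: [0.132, 0.991, 0.0, -0.001]
wrist_force: [-0.6, 0.1, -0.6]
grip_width: 1.002
finger_force: 0.0
{'clock': np.float64(1.8), 'q': array([-0.3951,  0.5724,  0.0144,  1.8544, -0.0133,  0.7157,  0.9322]), 'position': array([0.5102, 0.1838, 0.1185]), 'tool_rot': array([ 1.325e-01,  9.912e-01,  2.000e-04, -6.000e-04]), 'wrist_force': array([-0.5603,  0.1232, -0.6216])}
```

```bash
python3 -m creep '[[[0.0005,-0.0007,-0.01,0],[0.0005,-0.0007,-0.03,0],[0.0005,-0.0007,-0.055,0],[0.0005,-0.0007,-0.08,0],[0.0005,-0.0007,-0.097,0],[0.0005,-0.0007,-0.107,0],[0.0005,-0.0007,-0.112,0],[0.0005,-0.0007,-0.1145,0],[0.0005,-0.0007,-0.1145,0]]]' 1 20 && python3 -m creep '[[[0,0,0,0],[0,0,0,0],[0,0,0,0],[0,0,0,0],[0,0,0,0],[0,0,0,0],[0,0,0,0],[0,0,0,0]]]' 0 20
```

```text
clock: 2.7
position: [0.5115, 0.1829, 0.0045]
tool_rot: [0.132, 0.991, 0.0, 0.0]
wrist_force: [0.4, -0.4, 1.2]
grip_width: 1.0
finger_force: 0.0
clock: 3.5
position: [0.5113, 0.1825, 0.0043]
tool_rot: [0.132, 0.991, 0.0, 0.0]
wrist_force: [-0.4, -0.4, 2.3]
grip_width: 0.642
finger_force: 20.0
```

```bash
python3 -m creep '[[[0,0,0.01,0],[0,0,0.03,0],[0,0,0.06,0],[0,0,0.09,0],[0,0,0.115,0],[0,0,0.13,0],[0,0,0.135,0]]]' - 25 && python3 -m creep '[[[0,-0.008,0,-0.03],[0,-0.025,0,-0.11],[0,-0.05,0,-0.22],[0,-0.075,0,-0.33],[0,-0.1,0,-0.44],[0,-0.125,0,-0.55],[0.002,-0.15,0,-0.66],[0.003,-0.175,0,-0.77],[0.004,-0.2,0,-0.88],[0.005,-0.225,0,-0.99],[0.006,-0.25,0,-1.1],[0.007,-0.275,0,-1.21],[0.008,-0.3,0,-1.32],[0.009,-0.325,0,-1.43],[0.01,-0.347,0,-1.53],[0.01,-0.363,0,-1.6],[0.01,-0.372,0,-1.64],[0.01,-0.376,0,-1.66],[0.01,-0.376,0,-1.66],[0.01,-0.376,0,-1.66]]]'
python3 - <<'E'
from h import *
import pickle
cs={n:camera(n) for n in("scene","top")}
pickle.dump(cs,open("c1.pkl","wb"))
s=read_state();print(np.round(s["position"],4),s["q"].round(2),s["wrist_force"].round(2))
t,sc=cs["top"],cs["scene"]
P=np.array(s["position"])
W=np.zeros((400,760,3),np.uint8)
for i,(c,) in enumerate([(t,),(sc,)]):
    u,v=proj(c,P)[0].astype(int);print(u,v)
    x0=max(u-60,0);y0=max(v-60,0)
    W[:,i*380:i*380+380]=cv2.resize(c["pixels"][y0:y0+120,x0:x0+114,::-1],(380,400),interpolation=2)
    print(x0,y0)
cv2.imwrite("pics/over.png",W)
E
```

```text
clock: 4.2
position: [0.5121, 0.1828, 0.1414]
tool_rot: [0.133, 0.991, 0.001, 0.002]
wrist_force: [-0.1, 0.0, -0.7]
grip_width: 0.642
finger_force: 25.0
clock: 6.2
position: [0.5213, -0.1922, 0.1389]
tool_rot: [0.82, 0.572, 0.0, -0.001]
wrist_force: [-0.6, 0.8, -0.4]
grip_width: 0.641
finger_force: 25.0
[ 0.5214 -0.1923  0.1391] [ 0.01  0.6   0.47  1.81 -0.36  0.82  0.31] [0.03 0.1  0.08]
406 245
346 185
162 221
102 161
```

View pics/over.png

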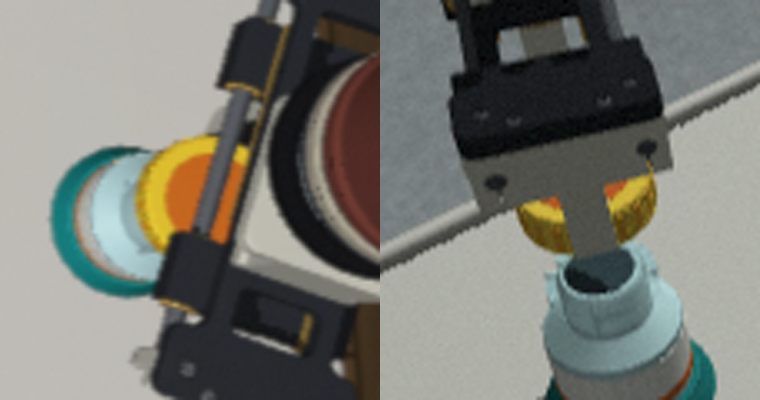

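```bash
python3 - <<'E'
from h import *
import pickle
cs=pickle.load(open("c1.pkl","rb"));c0=pickle.load(open("c0.pkl","rb"))
a=np.linspace(0,2*np.pi,200)
def cyl(c,x,y,z):
    return proj(c,np.concatenate([np.c_[x+.03*np.cos(a),y+.03*np.sin(a),0*a+z+k] for k in(-.01,.01)]))
def mask(c):
    return cv2.inRange(cv2.cvtColor(c["pixels"],cv2.COLOR_RGB2HSV),(16,150,60),(35,255,255))
for nm,C,X in(("init",c0,(.5109,.1831,.01)),("held",cs,(.5213,-.1923,.1447))):
  for n in C:
    q=cyl(C[n],*X); m=mask(C[n]); lo=q.min(0);hi=q.max(0)
    x0,y0=(lo-8).astype(int);x1,y1=(hi+8).astype(int)
    ys,xs=np.nonzero(m[y0:y1,x0:x1]);print(nm,n,"pred",lo.round(1),hi.round(1),"seen",xs.min()+x0-.5,ys.min()+y0-.5,xs.max()+x0+.5,ys.max()+y0+.5)
E
```

```text
init scene pred [311.9 170.1] [340.4 194.9] seen 312.5 170.5 340.5 194.5
init top pred [166.7 242. ] [201.4 274.8] seen 167.5 242.5 201.5 274.5
held scene pred [139.4 200.4] [182.9 238. ] seen 142.5 211.5 184.5 236.5
held top pred [386.8 225.7] [429.9 265.5] seen 386.5 225.5 420.5 260.5
```

```bash
python3 -m creep '[[[-0.0005,-0.0013,-0.005,0],[-0.0005,-0.0013,-0.015,0],[-0.0005,-0.0013,-0.025,0],[-0.0005,-0.0013,-0.033,0],[-0.0005,-0.0013,-0.038,0],[-0.0005,-0.0013,-0.04,0],[-0.0005,-0.0013,-0.04,0]]]' && python3 -m creep '[[[0,0,-0.001,0],[0,0,-0.002,0],[0,0,-0.003,0],[0,0,-0.003,0]]]'
```

```text
clock: 7.0
position: [0.5206, -0.1949, 0.0988]
tool_rot: [0.821, 0.571, -0.0, -0.0]
wrist_force: [0.4, 0.1, -0.3]
grip_width: 0.644
finger_force: 25.0
clock: 7.4
position: [0.5207, -0.1948, 0.0962]
tool_rot: [0.821, 0.571, 0.0, -0.0]
wrist_force: [0.6, -0.4, 0.3]
grip_width: 0.636
finger_force: 25.0
```

```bash
python3 -m creep '[[[0,0,-0.0005,0],[0,0,-0.001,0],[0,0,-0.0015,0],[0,0,-0.0015,0]]]'
```

```text
clock: 7.8
position: [0.5207, -0.1948, 0.0946]
tool_rot: [0.821, 0.571, -0.0, -0.0]
wrist_force: [0.0, 0.4, 0.1]
grip_width: 0.641
finger_force: 25.0
```

```bash
python3 -m creep '[[[0,0.001,-0.0005,0],[0,0.001,-0.001,0],[0,0.001,-0.0015,0],[0,0.001,-0.002,0],[0,0.001,-0.002,0]]]'
```

```text
clock: 8.3
position: [0.5207, -0.1938, 0.0928]
tool_rot: [0.821, 0.571, 0.0, -0.0]
wrist_force: [0.8, 0.4, 1.1]
grip_width: 0.642
finger_force: 25.0
```

```bash
python3 -m creep '[[[0,0,-0.0005,0],[0,0,-0.001,0],[0,0,-0.0015,0],[0,0,-0.0015,0]]]'
```

```text
clock: 8.7
position: [0.5208, -0.1938, 0.0924]
tool_rot: [0.821, 0.571, 0.0, -0.0]
wrist_force: [-2.9, 1.0, 8.9]
grip_width: 0.639
finger_force: 25.0
```

```bash
for i in 1; do python3 -m creep '[[[0,0,0,0.05],[0,0,0,0.10],[0,0,0,0.15],[0,0,0,0.2]]]'; python3 -c "
from h import *
s=read_state();print(s['ft_torque'].round(3))"; done
```

```text
clock: 9.1
position: [0.5219, -0.1941, 0.0925]
tool_rot: [0.759, 0.651, 0.001, 0.001]
wrist_force: [-0.5, 1.7, 6.9]
grip_width: 0.64
finger_force: 25.0
[ 0.197  0.164 -0.139]
```

```bash
python3 -m creep '[[[0,0,0,0.05],[0,0,0,0.10],[0,0,0,0.15],[0,0,0,0.2]]]'; python3 -c "
from h import *
s=read_state();print(s['ft_torque'].round(3))"
```

```text
clock: 9.5
position: [0.522, -0.1938, 0.0925]
tool_rot: [0.69, 0.723, 0.001, 0.001]
wrist_force: [0.3, 1.7, 6.3]
grip_width: 0.641
finger_force: 25.0
[ 0.283  0.142 -0.143]
```

```bash
python3 -m creep '[[[0,0,0,0.05],[0,0,0,0.10],[0,0,0,0.15],[0,0,0,0.2]]]'; python3 -c "
from h import *
s=read_state();print(s['ft_torque'].round(3))"
```

```text
clock: 9.9
position: [0.5208, -0.194, 0.0912]
tool_rot: [0.615, 0.789, 0.0, 0.0]
wrist_force: [0.3, 0.1, 0.2]
grip_width: 0.645
finger_force: 25.0
[-0.071  0.107 -0.006]
```

```bash
python3 -m creep '[[[0,0,0,0.05],[0,0,0,0.10],[0,0,0,0.15],[0,0,0,0.2]]]'; python3 -c "
from h import *
s=read_state();print(s['ft_torque'].round(3))"
```

```text
clock: 10.3
position: [0.5214, -0.1945, 0.0911]
tool_rot: [0.533, 0.846, 0.0, 0.001]
wrist_force: [1.5, -0.3, -2.0]
grip_width: 0.642
finger_force: 25.0
[-0.186 -0.175 -0.538]
```

It dropped (z fell, force went to zero), and then it met the back stop. I'll ease the twist and seat it down.

```bash
python3 -m creep '[[[0,0.0005,0,-0.05],[0,0.0005,-0.001,-0.08],[0,0.0005,-0.002,-0.08],[0,0.0005,-0.003,-0.08],[0,0.0005,-0.004,-0.08],[0,0.0005,-0.005,-0.08],[0,0.0005,-0.0055,-0.08],[0,0.0005,-0.006,-0.08],[0,0.0005,-0.006,-0.08]]]'; python3 -c "
from h import *
s=read_state();print(s['ft_torque'].round(3))"
```

```text
clock: 11.2
position: [0.5209, -0.1936, 0.0855]
tool_rot: [0.567, 0.824, 0.0, 0.0]
wrist_force: [0.4, -0.7, 1.6]
grip_width: 0.638
finger_force: 25.0
[-0.178  0.068 -0.012]
```

```bash
python3 -m creep '[[[0,0,-0.0005,0],[0,0,-0.0008,0],[0,0,-0.0008,0]]]'; python3 -m creep '[[[0,0,0,-0.05],[0,0,-0.0001,-0.10],[0,0,-0.0002,-0.15],[0,0,-0.0004,-0.2]]]'; python3 -c "
from h import *
s=read_state();print(s['ft_torque'].round(3))"
```

```text
clock: 11.5
position: [0.5209, -0.1936, 0.0853]
tool_rot: [0.567, 0.824, 0.0, 0.0]
wrist_force: [-0.2, -0.1, 7.9]
grip_width: 0.644
finger_force: 25.0
clock: 11.9
position: [0.5217, -0.1941, 0.0853]
tool_rot: [0.647, 0.763, 0.0, 0.001]
wrist_force: [-0.9, -1.0, 9.5]
grip_width: 0.647
finger_force: 25.0
[-0.232  0.254  0.146]
```

```bash
python3 -m creep '[[[0,0,0,-0.05],[0,0,0,-0.10],[0,0,0,-0.15],[0,0,-0.0001,-0.2]]]'; python3 -c "
from h import *
s=read_state();print(s['ft_torque'].round(3))"
```

```text
clock: 12.3
position: [0.5219, -0.1944, 0.0851]
tool_rot: [0.72, 0.694, 0.001, 0.002]
wrist_force: [0.3, -0.4, 5.1]
grip_width: 0.643
finger_force: 25.0
[-0.284  0.158  0.047]
```

```bash
python3 -m creep '[[[0,0,-0.0002,-0.05],[0,0,-0.0004,-0.10],[0,0,-0.0006,-0.15],[0,0,-0.0008,-0.2]]]'; python3 -c "
from h import *
s=read_state();print(s['ft_torque'].round(3))"
```

```text
clock: 12.7
position: [0.5219, -0.1945, 0.0844]
tool_rot: [0.786, 0.619, 0.001, 0.002]
wrist_force: [-0.3, -1.2, 7.4]
grip_width: 0.641
finger_force: 25.0
[-0.335  0.235  0.093]
```

```bash
python3 -m creep '[[[0,0,-0.0002,-0.05],[0,0,-0.0004,-0.10],[0,0,-0.0006,-0.15],[0,0,-0.0008,-0.2]]]'; python3 -c "
from h import *
s=read_state();print(s['ft_torque'].round(3))"
```

```text
clock: 13.1
position: [0.5218, -0.1946, 0.0837]
tool_rot: [0.844, 0.537, 0.001, 0.002]
wrist_force: [-0.2, -1.0, 8.2]
grip_width: 0.639
finger_force: 25.0
[-0.321  0.322  0.091]
```

Advancing down the ramp as expected.

```bash
python3 -m creep '[[[0,0,-0.0001,-0.05],[0,0,-0.0003,-0.10],[0,0,-0.0005,-0.15],[0,0,-0.0006,-0.2]]]'; python3 -c "
from h import *
s=read_state();print(s['ft_torque'].round(3))"
```

```text
clock: 13.5
position: [0.5217, -0.1947, 0.0831]
tool_rot: [0.893, 0.45, 0.001, 0.002]
wrist_force: [-0.4, -1.5, 6.9]
grip_width: 0.642
finger_force: 25.0
[-0.304  0.318  0.022]
```

```bash
python3 -m creep '[[[0,0,-0.0002,-0.05],[0,0,-0.0003,-0.10],[0,0,-0.0005,-0.15],[0,0,-0.0006,-0.2]]]'; python3 -c "
from h import *
s=read_state();print(s['ft_torque'].round(3),s['q'].round(2))"
```

```text
clock: 13.9
position: [0.5216, -0.1944, 0.0824]
tool_rot: [0.933, 0.359, 0.001, 0.001]
wrist_force: [-0.2, -1.6, 7.3]
grip_width: 0.639
finger_force: 25.0
[-0.262  0.336  0.083] [-0.03  0.71  0.56  1.86 -0.54  0.73 -0.  ]
```

```bash
python3 -m creep '[[[0,0,-0.0002,-0.05],[0,0,-0.0004,-0.10],[0,0,-0.0005,-0.15],[0,0,-0.0006,-0.2]]]'; python3 -c "
from h import *
s=read_state();print(s['ft_torque'].round(3))"
```

```text
clock: 14.3
position: [0.5218, -0.1933, 0.0818]
tool_rot: [0.964, 0.267, 0.001, 0.001]
wrist_force: [1.3, 1.5, 7.8]
grip_width: 0.643
finger_force: 25.0
[ 0.172 -0.08   0.975]
```

```bash
python3 -m creep '[[[0,0,0,-0.04],[0,0,0,-0.08],[0,0,0,-0.12]]]'; python3 -c "
from h import *
s=read_state();print(s['ft_torque'].round(3))"
```

```text
clock: 14.6
position: [0.5227, -0.193, 0.0817]
tool_rot: [0.978, 0.209, 0.001, 0.001]
wrist_force: [0.9, 0.9, 6.5]
grip_width: 0.641
finger_force: 25.0
[-0.042  0.177  0.92 ]
```

Firm stop: the torque jumped to about 0.95 N·m with z at the home value of 0.0818. Release and retreat.

```bash
python3 -m creep '[[[0,0,0.0007,0],[0,0,0.0007,0],[0,0,0.0007,0],[0,0,0.0007,0],[0,0,0.0007,0],[0,0,0.0007,0]]]' 1 && python3 -m creep '[[[0,0,0.005,0],[0,0,0.02,0],[0,0,0.045,0],[0,0,0.075,0],[0,0,0.1,0],[0,0.02,0.12,0],[0,0.05,0.13,0],[0,0.085,0.13,0],[0,0.12,0.13,0],[0,0.155,0.13,0],[0,0.185,0.13,0],[0,0.2,0.13,0],[0,0.2,0.13,0]]]'
python3 - <<'E'
from h import *
cs={n:camera(n) for n in("scene","top")}
t,s=cs["top"]["pixels"],cs["scene"]["pixels"]
W=np.zeros((420,800,3),np.uint8)
W[:,:400]=cv2.resize(s[180:306,110:230,::-1],(400,420),interpolation=2)
W[:300,400:]=cv2.resize(t[:,:,::-1],(400,300))
cv2.imwrite("pics/end.png",W)
from m import tri
def blob(c,x0,y0,x1,y1):
    h=cv2.inRange(cv2.cvtColor(c["pixels"],cv2.COLOR_RGB2HSV),(4,150,80),(14,255,255))[y0:y1,x0:x1]
    n,l,st,ce=cv2.connectedComponentsWithStats(h);i=1+np.argmax(st[1:,4]);return ce[i]+[x0,y0]
a,b=blob(cs["top"],370,220,430,280),blob(cs["scene"],140,210,200,250)
print("DISC",a,b,tri(a,b))
E
```

```text
clock: 15.2
position: [0.5205, -0.1934, 0.081]
tool_rot: [0.978, 0.206, -0.0, -0.0]
wrist_force: [-0.5, -0.2, -0.0]
grip_width: 0.999
finger_force: 0.0
clock: 16.5
position: [0.5208, 0.0089, 0.211]
tool_rot: [0.978, 0.209, -0.0, -0.0]
wrist_force: [-0.3, 0.5, 0.1]
grip_width: 0.995
finger_force: 0.0
scene orange [((np.float64(436.1), np.float64(118.5)), np.int32(30), np.int32(23), np.int32(344)), ((np.float64(459.3), np.float64(130.6)), np.int32(15), np.int32(14), np.int32(92)), ((np.float64(284.8), np.float64(170.9)), np.int32(13), np.int32(7), np.int32(75)), ((np.float64(326.8), np.float64(178.5)), np.int32(20), np.int32(12), np.int32(187)), ((np.float64(263.7), np.float64(200.0)), np.int32(26), np.int32(18), np.int32(270)), ((np.float64(348.2), np.float64(211.3)), np.int32(15), np.int32(10), np.int32(110))]
scene yel+or [((np.float64(444.1), np.float64(122.9)), np.int32(424), np.int32(107), np.int32(54), np.int32(31), np.int32(537)), ((np.float64(284.8), np.float64(172.0)), np.int32(276), np.int32(166), np.int32(19), np.int32(13), np.int32(177)), ((np.float64(327.3), np.float64(17
[... 2052 characters left out ...]
) (array([167.36864407, 241.52542373]), array([  2,   4,  21,  15, 236], dtype=int32), ((12.366909980773926, 11.52424144744873), (13.42624282836914, 20.201263427734375), 78.49482727050781))
mouth [ 0.52151833 -0.19299125  0.09510411] 0.0007566546292447141 [ 0.52138883 -0.1936786   0.094     ] [ 0.52077475 -0.19235004  0.094     ]
foot [ 0.52106248 -0.194106  ] 0.0005834255805786057
cap sil top [0.51037104 0.18213421 0.018     ] plate [ 0.70224459 -0.02528417  0.024     ]
fork [0.77917588 0.23953608 0.005     ]
fork [0.65486303 0.21570133 0.005     ]
DISC [398.39772727 246.83522727] [165.82702703 239.41891892] (array([ 0.52186299, -0.19279428,  0.09996021]), np.float64(0.0029243813242577983))
```

View pics/end.png

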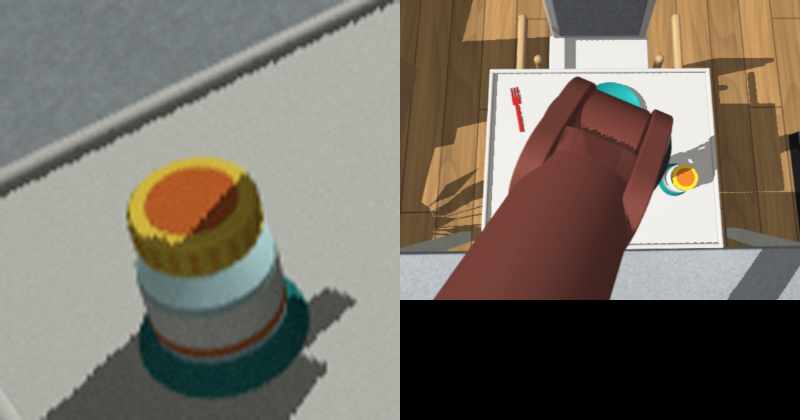

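The picture shows the cap level on the jar, with its disc near (166,239) in the scene view and (398,247) in the top view. The fork hasn't moved and the arm is clear, so I'm handing in.

```bash
python3 -c "
from station import job_done
print(job_done())"
```

```text
the job is handed in; nothing more can be done
None
```

The largest yellow cap is on the jar: it dropped into the thread after a backward turn, was screwed forward to a firm stop at the home height, and was released level. I handed the job in at about 17 s; the fork is unmoved, and the snack cup was not touched, though the arm hid it in the last top view.

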